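Dock the emergency lamp and hold its mains-failure test

ROBOT

A 7-joint arm with a two-finger parallel gripper is mounted at the origin on the work surface. World frame = base frame: x ahead of the robot, y to its left, z up, the work surface at z = 0. Lengths are in m, angles in rad, forces in N, time in s.
With the tool pointing down it reaches from about 0.425 to 0.925 m from the base axis. Payload 6.8 kg.
Tool frame: the origin (TCP) lies on the front face of the gripper's body, between the roots of the fingers; the fingertips stand 73 mm ahead of it and the grasp point (between the pads) lies 54 mm ahead of it (env.nose_length is the distance from the TCP to the fingertips, in m); z points along the fingers, y is the line along which they close (so a half turn about z gives the same grasp; the last joint's range is limited). The gripper opens to 85 mm and grips with 20 to 120 N. Pads are 22 mm wide; open, the fingers measure 114 mm over their backs; the gripper's body (76 mm by 85 mm) begins 54 mm behind the grasp point. The pads swing forward as they close: fully open they stand 13 mm farther back than shut.
Start: joints at [1.024, 0.477, 0.022, 1.555, -0.011, 1.109, -0.083], TCP at [0.287, -0.611, 0.304] pointing down, gripper open.
Joint ranges: [-2.96, 2.96], [-0.34, 2.1], [-1.41, 1.46], [0.24, 2.44], [-1.37, 4.51], [0.17, 1.92], [-2.96, 2.96]. Speed limits (rad/s): [2.39, 2.39, 3.14, 3.14, 3.14, 3.14, 3.14].

INTERFACE

Orientations are given as a unit quaternion [w, x, y, z].
In Python, from cell import env, kin, camera, calibration, job gives the robot as it stands. The module is installed in compiled form; this text tells all that it offers. Calls block until the motion is done:
- env.reach(position, orientation): joint-space move of the TCP to a pose.
- env.movel(position, velocity=0.15, rot=None, stop_force=None): straight line of the TCP; rot=None keeps the orientation; velocity is the mean speed in m/s. With stop_force (N) it stops when the force on the tool has changed by that much, and returns True; else False.
- env.goto_joints(angles): joint-space move.
- env.grip(opening, f_grip=None): finger opening in m; f_grip is the grip in N (None keeps the last); returns when the fingers have stopped.
- env.dwell(seconds).
- kin.inverse_kinematics(position, orientation): joint angles nearest the present ones, or None.
- env.get_state(): the state.
- camera(name): name is "scene" or "top"; returns (picture, depth): 420x560x3 uint8, blue, green, red; 420x560 float32, m along the optical axis (not along the pixel's ray), 0 where there is no reading.
- calibration(name): a dict with "fx", "fy", "cx", "cy" (pixels), "rvec" (rotation vector, rad) and "tvec" (3), from world to camera coordinates, as OpenCV has them. Camera axes: x right, y down, z forward; pixel columns grow to the right and rows downward; lengths in m; the calibration is good to about 2 mm. A picture is of the moment at which its call begins. calibration takes no time and is no camera call.
A pose or a line that the arm cannot do raises env.PlanningError and nothing moves.
- job.job_done(): hands the job in; it is judged then, once.
The state is a dict: "time": time; "qpos": joint angles; "joint_velocities": joint speeds; "joint_torque": joint torques, N m; "tcp_pos": TCP position; "orientation": TCP orientation; "force": force on the tool from outside, world axes, zero at the start; "torque": the same for the moment, N m; "opening": finger opening in m; "gripper_force": force on a finger pad.
Only numpy, scipy, OpenCV 4.12 (cv2) and the standard library are available. Lean on these libraries where they do the work, as an engineer would, in place of code of your own. Each camera call takes 0.05 s, during which the arm holds its last target. There are 200 camera calls.

TASK

Put the red emergency lamp back in its own charging dock, the one with the red tags: set it down without dropping it, fully home in the bay, with the lens facing out over the bay's low front lip, and let go of it. Then test it: press that dock's green test button right in, firmly but without forcing it, keep it in for at least three seconds without letting it up, and finish still holding it in. Leave the yellow-tagged dock's button and the padlock, bumper and fuse alone.

Things in the scene. Friction and masses are not known exactly. Their poses are not given: they have to be found in the camera images.
- lamp: Red plastic emergency hand lamp, 0.49 to 0.82 kg, loose, upright on the concrete ledge. Box body 120 (x) x 92 (y) x 80 (z) mm; round lamp head of 82 mm diameter on its front, axis 54 mm up, out to x = +86 mm; black carrying handle along x over the top. Origin: centre of the box body's underside; x points out of the lens, z up.
- lamp_handle (a point): Middle of the lamp's handle bar, 118 mm above the lamp's origin. The bar is 24 mm wide (lamp's y), 18 mm high, top at 127 mm, 110 mm long along the lamp's x, with 70 mm clear between its two end posts and a free gap of 29 mm beneath it. Grip it from above across its width.
- lamp_lens (a point): Centre of the lamp's lens, 86 mm in front of the lamp's origin and 54 mm up.
- red_dock: The red lamp's own charging dock, bolted to the ledge: grey and black plastic with RED tags on the bay floor's front edge and on top and front of its supply box. Origin: underside, under the lamp bay's centre; x points out of the bay's open front, y to the supply box, z up. Supply box: x -70 to 50, y 66 to 146 mm, top 55 mm up; the test button stands on it.
- red_bay (a point): Centre of the red dock's bay floor, 12 mm above the ledge, axes as the dock's: a lamp that is home has its origin here and its axes along the dock's. The pocket is 126 (x) x 98 (y) mm, 3 mm play all round. Above the ledge: side walls 42 mm, then flared to 56 mm; back rest (-x) 73 mm; front lip (+x) only 20 mm, so the lamp head passes over it; it does not go in the other way round.
- red_test (a joint): Travel of the red dock's test button, m: 0 out, 0.008 fully in. Sprung: about 3.6 N starts it, 12 N takes it fully in (1.05 N per mm); it springs out when let go. The test runs only while it is more than 6 mm in.
- red_test_top (a point): Centre of the top face of the red dock's green test button, 28 mm diameter, pressed straight down. At rest 79 mm above the ledge and 12 mm above its black collar (44 mm diameter); at x -4, y 112 mm in the dock's frame. It moves with the button.
- yellow_dock: The same dock with YELLOW tags, empty, for another lamp that is out; same frame and sizes, its button at the same place on it. Leave its button alone.
- yellow_test (a joint): Travel of the yellow dock's test button, m: 0 out, 0.008 fully in. It must stay out.
- padlock: Stainless steel padlock lying flat on the ledge, 73 x 40 x 20 mm. Origin: about the middle of its body's underside, shackle to +x. Bystander.
- bumper: Blue hard silicone door bumper, round, 44 mm diameter, 30 mm high. Origin: centre of its underside. Bystander.
- fuse: White ceramic fuse with brass ends standing upright, 27 mm diameter, 56 mm high. Origin: centre of its underside. Bystander.
Not all that is in view belongs to the job. Several things have the shape of the lamp; the one meant has the colours described above.

How it is judged:
On the way, in this order (a step that is already met when the one before it is completed fails the run):
1. the red lamp stands fully home in the red-tagged dock, lens out over the front lip, and has been let go (x of lamp in the frame of red_dock between -0.008 and 0.008 m and y of lamp in the frame of red_dock between -0.007 and 0.007 m and z of lamp in the frame of red_dock between 0.008 and 0.016 m and angle between lamp's own z axis and vertical below 0.06 rad and angle between the x axis of lamp and the x axis of red_dock, either way round below 0.09 rad and x of lamp_lens in the frame of red_dock above 0.06 m and contact force between lamp and the fingers below 0.3 N and contact force between lamp and the arm below 0.3 N), for 0.3 s.
2. the red dock's test button is kept in by more than 6 mm by the robot for three seconds on end, the lamp still home (value of joint red_test above 0.006 m and contact force between any of the fingers, the arm and red_dock above 4 N and x of lamp in the frame of red_dock between -0.008 and 0.008 m and y of lamp in the frame of red_dock between -0.007 and 0.007 m and z of lamp in the frame of red_dock between 0.008 and 0.016 m and angle between lamp's own z axis and vertical below 0.06 rad and angle between the x axis of lamp and the x axis of red_dock, either way round below 0.09 rad and x of lamp_lens in the frame of red_dock above 0.06 m), for 3 s.
At the end, for the whole second after the job is handed in: Robot holding the red test button over 6 of 8 mm in (over 4 N); lamp untouched, at rest in the red dock, lens forward, within 8 mm (x), 7 mm (y), 4 mm (z), 0.06 rad tilt, 0.09 rad turn of home; yellow button out (under 3 mm); padlock, bumper, fuse within 15 mm of their starts (all of step 2 and contact force between lamp and the fingers below 0.3 N and contact force between lamp and the arm below 0.3 N and linear speed of lamp below 0.02 m/s and value of joint yellow_test below 0.003 m and distance of each of padlock, bumper, fuse from where it was at the start of the episode below 0.015 m); the arm keeps its last pose, push and grip.
It fails at once if the lamp is dropped (it falls faster than 0.45 m/s with no finger on it) (linear speed of lamp above 0.45 m/s and contact force between lamp and the fingers below 0.3 N).
It fails at once if the robot pushes on the red dock or its button with more than 45 N (contact force between any of the fingers, the arm and red_dock above 45 N).
It fails at once if the yellow dock's test button is pressed (over 3 mm) (value of joint yellow_test above 0.003 m).
It fails at once if the padlock, bumper or fuse is shifted by more than 15 mm or the fuse knocked over (distance of any of padlock, bumper, fuse from where it was at the start of the episode above 0.015 m or angle between fuse's own z axis and vertical above 0.5 rad).
It also fails if it takes over 64 s, if anything falls off the work surface, if the arm or the gripper's body presses on something with over 40 N, if the wrist force passes 120 N, or if a joint passes its speed limit or range.

## Working session

There is one attempt and no reset: what is moved stays moved. The work goes in short steps, each a Python script; the robot and the scene stay as the last script left them, time stands still between calls to the robot, and variables do not carry over. Pictures are saved under pics/ and viewed, at most 10 in all, crops included, and the job is handed in when it is done.

```bash
mkdir -p pics
cat > h.py <<'E'
import numpy as np, cv2
from cell import env, kin, camera, calibration, job
def cal(n):
    c=calibration(n); R=cv2.Rodrigues(np.array(c["rvec"],float))[0]; t=np.array(c["tvec"],float).ravel(); return c,R,t
def ray(n,u,v,z):
    "pixel -> world point on plane z"
    c,R,t=cal(n); d=R.T@np.array([(u-c["cx"])/c["fx"],(v-c["cy"])/c["fy"],1]); o=-R.T@t
    return o+d*(z-o[2])/d[2]
def cloud(n,D):
    c,R,t=cal(n); v,u=np.mgrid[:D.shape[0],:D.shape[1]]
    P=np.stack([(u-c["cx"])/c["fx"]*D,(v-c["cy"])/c["fy"]*D,D],-1)
    return (P-t)@R
E
python3 - <<'E'
from h import *
for n in("scene","top"):
    I,D=camera(n); cv2.imwrite(f"pics/{n}0.png",I); np.savez(f"{n}0.npz",I=I,D=D)
    c,R,t=cal(n); print(n,c["fx"],c["cx"],c["cy"],-R.T@t,R.round(2).tolist())
E
```

```text
scene 540.4970061069913 279.6812682825362 206.45213770949218 [ 1.20641236 -0.40296453  1.12512724] [[0.53, 0.85, 0.02], [0.67, -0.4, -0.62], [-0.52, 0.34, -0.79]]
top 451.2869848774472 276.97039775154826 215.21638573924346 [0.41979468 0.03584359 1.18001875] [[-0.02, -1.0, 0.02], [-0.99, 0.02, -0.11], [0.11, -0.02, -0.99]]
```

View pics/scene0.png

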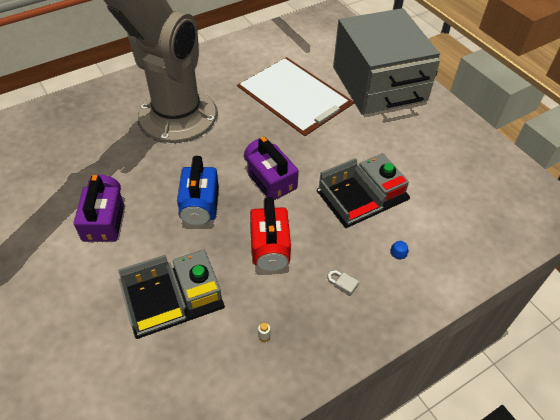

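View pics/top0.png

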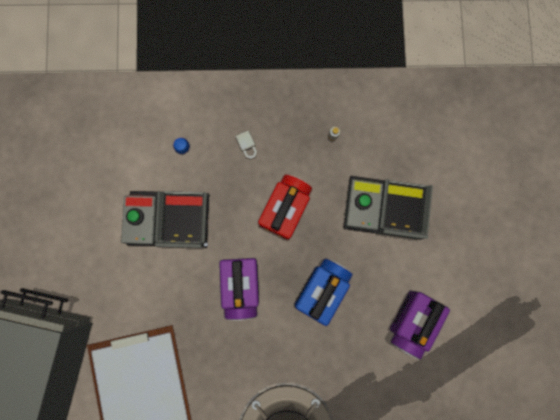

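Candidates for the lamp are red (scene 270,238; top 287,207), blue (scene 198,193), purple (scene 271,167) and purple (scene 99,210). I choose the red one. Candidates for the dock are the red-tagged one (scene 363,188; top 165,220) and the yellow-tagged one (scene 170,293; top 388,208). I choose the red-tagged one.

Run:
```python
from h import *
for n in("top","scene"):
    f=np.load(f"{n}0.npz"); I,D=f["I"],f["D"]; P=cloud(n,D); H=cv2.cvtColor(I,cv2.COLOR_BGR2HSV); h,s,v=cv2.split(H)
    Z=P[...,2]; print("==",n,"table z",np.median(Z[150:350,100:450]))
    red=((h<8)|(h>172))&(s>150)&(v>90)
    grn=(h>45)&(h<85)&(s>110)&(v>50)
    yel=(h>22)&(h<35)&(s>150)&(v>120)
    for nm,m in(("red",red),("grn",grn),("yel",yel)):
        k,L,S,C=cv2.connectedComponentsWithStats(m.astype(np.uint8))
        for i in range(1,k):
            if S[i,4]>40:
                p=P[L==i]; print(nm,C[i].round(1),S[i,4],"med",np.median(p,0).round(4),"zpct",np.percentile(p[:,2],[5,95]).round(3), "at z.079",ray(n,*C[i],.079).round(4) if nm=="grn" else "")
    # handle: dark high points near the red body
    rc=(.55,.02)
    m=(Z>.112)&(Z<.14)&(D>0)
    k,L,S,C=cv2.connectedComponentsWithStats(m.astype(np.uint8))
    for i in range(1,k):
        if 60<S[i,4]<2500:
            p=P[L==i]; print("high",C[i].round(1),S[i,4],cv2.minAreaRect(p[:,:2].astype(np.float32)*1000),"z",np.median(p[:,2]).round(4))
    m=(Z>.035)&(Z<.09)&(D>0)
    k,L,S,C=cv2.connectedComponentsWithStats(m.astype(np.uint8))
    for i in range(1,k):
        if S[i,4]>500: 
            p=P[L==i]; print("mid",C[i].round(1),S[i,4],cv2.minAreaRect(p[:,:2].astype(np.float32)*1000))
I=cv2.imread("pics/top0.png"); cv2.imwrite("pics/crop0.png",cv2.resize(I[160:260,110:330],None,fx=3.5,fy=3.5,interpolation=cv2.INTER_CUBIC))
```

```text
== top table z 0.001316361396211966
red [286. 205.] 1407 med [ 0.5672 -0.0134  0.0804] zpct [0.075 0.095] at z.079 
red [183.2 200.2] 319 med [0.5909 0.2522 0.013 ] zpct [0.009 0.016] at z.079 
red [138.7 201.4] 199 med [0.584  0.3534 0.0566] zpct [0.053 0.06 ] at z.079 
grn [364.4 200.2] 110 med [ 0.5719 -0.2065  0.0783] zpct [0.066 0.083] at z.079 [ 0.5716 -0.2066  0.079 ]
grn [132.8 215.6] 115 med [0.5451 0.3621 0.0782] zpct [0.069 0.082] at z.079 [0.5458 0.362  0.079 ]
yel [366.8 186.8] 194 med [ 0.6086 -0.2193  0.0564] zpct [0.053 0.06 ] at z.079 
yel [404.8 190.9] 277 med [ 0.6028 -0.3291  0.0135] zpct [0.01  0.017] at z.079 
high [283.7 207.6] 470 ((552.356689453125, -4.979564666748047), (23.420888900756836, 109.77361297607422), 62.09691619873047) z 0.1265
high [236.7 284. ] 495 ((375.47796630859375, 108.87763214111328), (108.40576171875, 24.210660934448242), 1.7776806354522705) z 0.1262
high [324.3 297.4] 502 ((340.4353332519531, -93.97906494140625), (24.57122039794922, 109.15283966064453), 57.92182159423828) z 0.1262
high [429.3 323.7] 536 ((273.7893981933594, -335.264312744
[... 3617 characters left out ...]
4375, 293.06640625), (208.58863830566406, 143.169921875), 86.71752166748047)
mid [197.8 194.8] 1530 ((354.5084533691406, -102.92069244384766), (93.94908905029297, 151.4293670654297), 58.58049011230469)
mid [100.3 209.8] 1707 ((267.93756103515625, -330.787841796875), (93.13345336914062, 151.24851989746094), 58.10148239135742)
mid [269.7 238.4] 1697 ((566.6336669921875, -13.861991882324219), (92.84011840820312, 151.45884704589844), 62.45482635498047)
mid [196.1 276.9] 1716 ((567.4749145507812, -212.55931091308594), (80.2463150024414, 124.20237731933594), 80.64871978759766)
mid [146.4 281. ] 1249 ((552.4465942382812, -317.5664978027344), (121.1371841430664, 143.7354278564453), 80.5627212524414)
```

View pics/crop0.png

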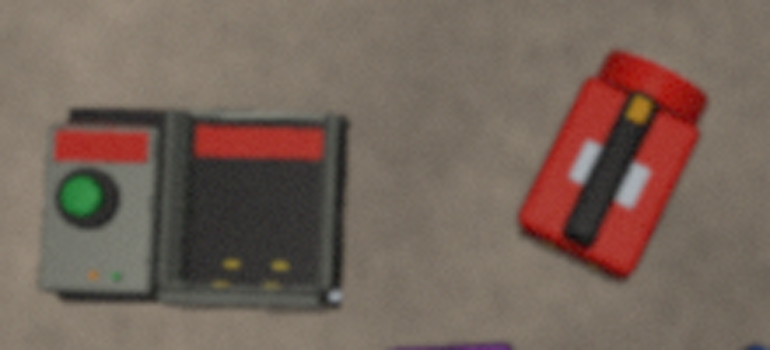

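The crop shows the red lamp with its lens and yellow mark at the upper right (crop 640,100). The red-tagged dock is at the left, opening upward (+x), with its green button at crop (82,195). Next I refine the dock's frame.

Run:
```python
from h import *
yaw=np.deg2rad(-3.25); Rz=np.array([[np.cos(yaw),-np.sin(yaw)],[np.sin(yaw),np.cos(yaw)]])
for n in("top","scene"):
    f=np.load(f"{n}0.npz"); I,D=f["I"],f["D"]; P=cloud(n,D).reshape(-1,3)
    h,s,v=[a.ravel() for a in cv2.split(cv2.cvtColor(I,cv2.COLOR_BGR2HSV))]
    near=(abs(P[:,0]-.54)<.12)&(abs(P[:,1]-.295)<.15); 
    m=near&(h>45)&(h<85)&(s>110)&(v>50)&(P[:,2]>.0755); b=P[m].mean(0)
    (cx,cy),r=cv2.minEnclosingCircle(P[m,:2].astype(np.float32)*1000)
    o=np.array([cx,cy])/1000-Rz@[-.004,.112]
    print(n,"button",b.round(4),(cx,cy,r),"origin from button",o.round(4))
    q=(P[:,:2]-o)@Rz
    def ext(lo,hi,sel): 
        k=near&(P[:,2]>lo)&(P[:,2]<hi)&sel; print("  z",lo,hi,"x",np.percentile(q[k,0],[.5,99.5]).round(4),"y",np.percentile(q[k,1],[.5,99.5]).round(4),k.sum())
    ext(.051,.060,q[:,1]>.07)         # supply box top: -70..50, 66..146
    ext(.035,.08,q[:,1]<.065)
    ext(.062,.08,abs(q[:,1])<.06)      # back rest
    ext(.016,.023,(q[:,0]>.05)&(abs(q[:,1])<.045))   # lip
    ext(.046,.06,(q[:,1]<-.03)&(abs(q[:,0])<.05))   # flare -y
    ext(.046,.06,(q[:,1]<.065)&(q[:,1]>.03)&(abs(q[:,0])<.05))
    k=near&(P[:,2]>.051)&(P[:,2]<.06)&(q[:,1]>.07); print(cv2.minAreaRect(P[k,:2].astype(np.float32)*1000))
    for a in(0,):
        red=near&((h<8)|(h>172))&(s>150)&(v>90); 
        for sel in(P[:,2]<.018,P[:,2]>.05): k=red&sel; print("  redtag x",np.percentile(q[k,0],[1,99]).round(4),"y",np.percentile(q[k,1],[1,99]).round(4), cv2.minAreaRect(P[k,:2].astype(np.float32)*1000)[2])
```

```text
top button [0.5453 0.363  0.0789] (545.1390380859375, 363.3880310058594, 13.591010093688965) origin from button [0.5428 0.2513]
  z 0.051 0.06 x [-0.0692  0.0491] y [0.0703 0.1454] 1148
  z 0.035 0.08 x [-0.1135  0.0628] y [-0.1104  0.0616] 785
  z 0.062 0.08 x [-0.0752 -0.062 ] y [-0.0547  0.0545] 227
  z 0.016 0.023 x [0.0517 0.0699] y [-0.0431  0.0448] 92
  z 0.046 0.06 x [-0.0486  0.0499] y [-0.0598 -0.0499] 126
  z 0.046 0.06 x [-0.0499  0.0486] y [0.0492 0.0616] 190
((539.2257080078125, 360.1402587890625), (76.76941680908203, 119.77645111083984), 87.20781707763672)
  redtag x [0.0365 0.0597] y [-0.0429  0.0479] 86.67517852783203
  redtag x [0.0255 0.0445] y [0.0741 0.1371] 88.8814468383789
scene button [0.5479 0.3612 0.0786] (547.500732421875, 361.694091796875, 14.177834510803223) origin from button [0.5451 0.2496]
  z 0.051 0.06 x [-0.0694  0.0502] y [0.0701 0.145 ] 682
  z 0.035 0.08 x [-0.1118  0.0637] y [-0.1093  0.0625] 966
  z 0.062 0.08 x [-0.0774 -0.0608] y [-0.0552  0.0558] 214
  z 0.016 0.023 x [0.0539 0.0705] y [-0.0439  0.0441] 74
  z 0.046 0.06 x [-0.0489  0.0488] y [-0.061  -0.0536] 69
  z 0.046 0.06 x [-0.0496  0.0496] y [0.0471 0.0636] 150
((542.5778198242188, 357.4376220703125), (75.39530181884766, 122.34294891357422), 87.05899810791016)
  redtag x [0.0332 0.0585] y [-0.0358  0.108 ] 87.39509582519531
  redtag x [0.0209 0.0516] y [0.074  0.1402] 0.15047334134578705
```

```bash
cat >> h.py <<'E'
def tool(yawdeg):
    a=np.deg2rad(yawdeg)/2; return [0,float(np.cos(a)),float(np.sin(a)),0]   # Rz(yaw)*Rx(pi)
LAMP=(.5533,-.0059); LY=-27.6; DOCK=np.array([.5440,.2505]); DY=-3.1
def st():
    s=env.get_state(); print("t%.2f tcp %s F %s T %s open %.4f gf %.1f"%(s["time"],np.round(s["tcp_pos"],4),np.round(s["force"],1),np.round(s["torque"],2),s["opening"],s["gripper_force"])); return s
E
python3 - <<'E'
from h import *
s=st(); print(s["orientation"])
for add in(0,180,-180):
    for p,y in((LAMP,LY),(DOCK,DY)):
        q=kin.inverse_kinematics([*p,.26],tool(y+add)); print(add,None if q is None else np.round(q,2))
add=0
env.grip(.085)
env.reach([*LAMP,.27],tool(LY+add)); st()
env.movel([*LAMP,.172],velocity=.1,stop_force=8); st()
I,D=camera("scene"); cv2.imwrite("pics/s1.png",cv2.resize(I[120:320,150:430],None,fx=2.5,fy=2.5))
E
```

```text
t0.10 tcp [ 0.2866 -0.6107  0.303 ] F [ 0.5 -0.7 -0.4] T [-0.01 -0.06  0.02] open 0.0855 gf 0.0
[-7.72734296e-04  9.76024775e-01  2.17657962e-01 -2.28730886e-04]
0 [ 0.07  0.34 -0.21  1.88  0.09  0.93 -2.23]
0 [-0.06  0.47 -0.64  1.75  0.32  1.02 -2.43]
180 [ 0.44  0.41 -0.68  1.86  0.31  0.98  0.72]
180 [ 0.23  0.64 -1.09  1.74  0.62  1.16  0.47]
-180 [ 0.44  0.41 -0.68  1.86  0.31  0.98  0.72]
-180 [ 0.23  0.64 -1.09  1.74  0.62  1.16  0.47]
t2.67 tcp [ 0.5534 -0.0069  0.27  ] F [ 0.5 -1.  -1. ] T [ 0.06  0.05 -0.02] open 0.0850 gf 0.0
t3.81 tcp [ 0.5538 -0.0058  0.1726] F [ 0.1 -0.3 -0.5] T [ 0.04 -0.03  0.02] open 0.0852 gf 0.0
```

View pics/s1.png

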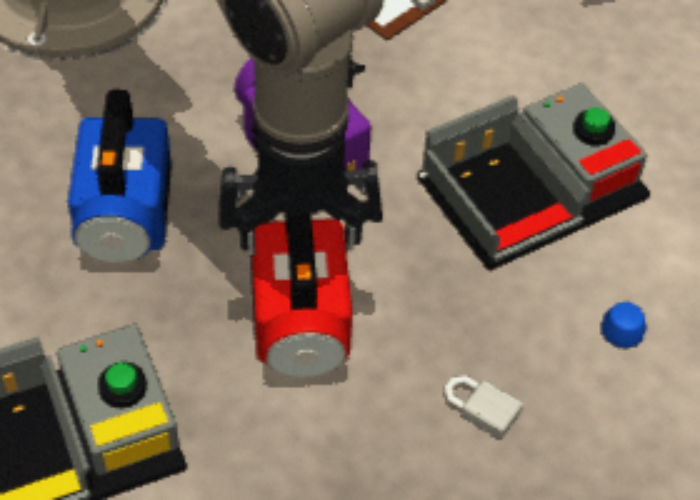

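The open fingers straddle the red lamp's handle (crop 300,270), well aligned. Next I grip, lift and carry it over the dock.

Run:
```python
from h import *
env.grip(0.0,100); st()
env.movel([*LAMP,.20],velocity=.05); st()
env.movel([*LAMP,.32],velocity=.12); st()
env.reach([*DOCK,.32],tool(DY)); env.dwell(.3); st()
env.movel([*DOCK,.28],velocity=.1); env.dwell(.3); s=st()
yaw=np.deg2rad(DY); Rz=np.array([[np.cos(yaw),-np.sin(yaw)],[np.sin(yaw),np.cos(yaw)]])
for n in("scene","top"):
    I,D=camera(n); cv2.imwrite(f"pics/{n}2.png",I); np.savez(f"{n}2.npz",I=I,D=D)
    P=cloud(n,D); h,sa,v=cv2.split(cv2.cvtColor(I,cv2.COLOR_BGR2HSV))
    m=((h<8)|(h>172))&(sa>150)&(v>90)&(P[...,2]>.1)&(D>0)
    p=P[m]; print(n,m.sum(),cv2.minAreaRect(p[:,:2].astype(np.float32)*1000),np.percentile(p[:,2],[2,50,98]).round(4))
    q=(p[:,:2]-DOCK)@Rz; print(" x",np.percentile(q[:,0],[.5,99.5]).round(4),"y",np.percentile(q[:,1],[.5,99.5]).round(4))
    # slope of body top
    k=(q[:,0]<.055)&(abs(p[:,2]-(s["tcp_pos"][2]-.172+.08))<.008)
    A=np.c_[q[k],np.ones(k.sum())]; print(" top plane",np.linalg.lstsq(A,p[k,2],rcond=None)[0].round(4),k.sum())
I=cv2.imread("pics/scene2.png"); cv2.imwrite("pics/s2.png",cv2.resize(I[60:260,250:530],None,fx=2.5,fy=2.5))
```

```text
t4.45 tcp [ 0.5535 -0.0056  0.1724] F [-1.1  2.1  3.1] T [ 0.16  0.2  -0.05] open 0.0224 gf 98.8
t5.16 tcp [ 0.5532 -0.006   0.2   ] F [ 0.1 -0.2 -5.4] T [-0.04  0.03  0.01] open 0.0221 gf 98.1
t6.31 tcp [ 0.5528 -0.006   0.3191] F [-0.7 -0.3 -4.7] T [0.04 0.03 0.04] open 0.0225 gf 98.1
t7.62 tcp [0.5444 0.2494 0.32  ] F [-0.1  0.3 -5.7] T [-0.03  0.04 -0.04] open 0.0224 gf 98.2
t8.47 tcp [0.5442 0.2507 0.2806] F [-1.1 -0.3 -5.5] T [-0.05  0.03 -0.01] open 0.0225 gf 98.2
scene 1321 ((558.5872802734375, 248.16641235351562), (95.31705474853516, 142.6044464111328), 86.68606567382812) [0.1227 0.1855 0.2027]
 x [-0.0538  0.0852] y [-0.0487  0.0426]
 top plane [0.0004 0.0139 0.1868] 594
top 656 ((582.9646606445312, 220.0911102294922), (132.80880737304688, 59.90366744995117), 30.49599838256836) [0.1738 0.1894 0.2051]
 x [-0.0266  0.0817] y [-0.0457  0.0296]
 top plane [-0.0016  0.0894  0.1901] 286
```

View pics/s2.png

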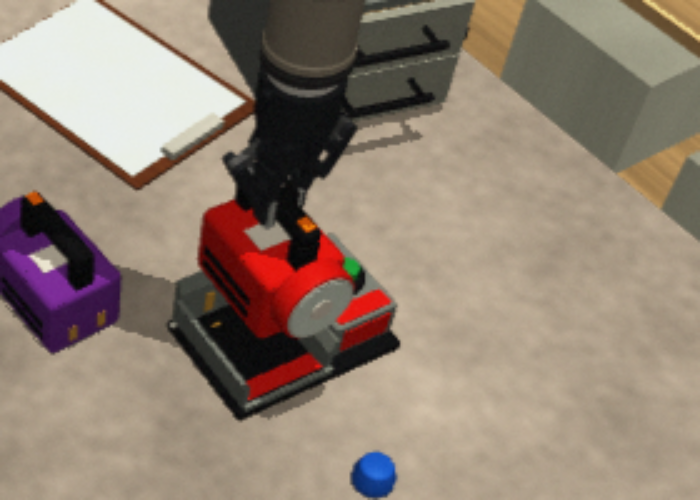

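The lamp hangs level and aligned over the dock, with its lens facing the front lip (crop 315,300). I lower it.

Run:
```python
from h import *
p=[DOCK[0],DOCK[1]+.0007]
env.movel([*p,.245],velocity=.08); st()
print(env.movel([*p,.205],velocity=.04,stop_force=8)); st()
print(env.movel([*p,.182],velocity=.02,stop_force=8)); st()
```

```text
t9.16 tcp [0.544  0.2513 0.2446] F [-0.4 -0.1 -4.5] T [ 0.01  0.04 -0.01] open 0.0223 gf 98.2
False
t10.31 tcp [0.5442 0.2513 0.2053] F [-1.   1.  -4.8] T [-0.01  0.07 -0.05] open 0.0224 gf 98.2
True
t11.26 tcp [0.5438 0.2512 0.1844] F [-0.5 -1.4  6.3] T [-0.1   0.06 -0.01] open 0.0221 gf 99.6
```

The lamp stopped exactly at home height (0.1844). I release it, back off and look.

Run:
```python
from h import *
env.grip(.06,40); s=st(); x,y,_=s["tcp_pos"]
env.movel([x,y,.30],velocity=.12); 
env.movel([.47,.45,.30],velocity=.2); st()
yaw=np.deg2rad(DY); Rz=np.array([[np.cos(yaw),-np.sin(yaw)],[np.sin(yaw),np.cos(yaw)]])
for n,b in(("scene",(.0011,-.0009)),("top",(-.0012,.0008))):
    I,D=camera(n); cv2.imwrite(f"pics/{n}3.png",I)
    P=cloud(n,D); m=(P[...,2]>.13)&(P[...,2]<.15)&(np.hypot(P[...,0]-DOCK[0],P[...,1]-DOCK[1])<.08)
    p=P[m]; r=cv2.minAreaRect(p[:,:2].astype(np.float32)*1000); print(n,r,"z",np.percentile(p[:,2],[5,50,95]),"in dock",((np.array(r[0])/1000-DOCK-b)@Rz).round(4))
    h,sa,v=cv2.split(cv2.cvtColor(I,cv2.COLOR_BGR2HSV)); g=(h>45)&(h<85)&(sa>110)&(v>50)&(P[...,2]>.0755)&(P[...,1]>.2)
    print(" button",g.sum(),P[g].mean(0) if g.any() else "")
I=cv2.imread("pics/scene3.png"); cv2.imwrite("pics/s3.png",cv2.resize(I[60:260,250:530],None,fx=2.5,fy=2.5))
```

```text
t11.71 tcp [0.5425 0.2504 0.1825] F [-0.2  0.2  0.2] T [ 0.    0.01 -0.05] open 0.0600 gf 0.0
t14.04 tcp [0.4711 0.4485 0.2998] F [ 0.1 -0.4  0.4] T [-0.05  0.02 -0.01] open 0.0604 gf 0.0
scene ((544.5462646484375, 248.53372192382812), (26.607515335083008, 110.01490783691406), 88.53900909423828) z [0.13126646 0.13685953 0.14124597] in dock [-0.0005 -0.0011]
 button 56 [0.54805135 0.35987067 0.07850646]
top ((542.6736450195312, 251.59506225585938), (25.043127059936523, 110.17971801757812), 87.2319564819336) z [0.13283853 0.13837229 0.14272429] in dock [-0.0001  0.0003]
 button 97 [0.54487423 0.36281588 0.07891631]
```

View pics/s3.png

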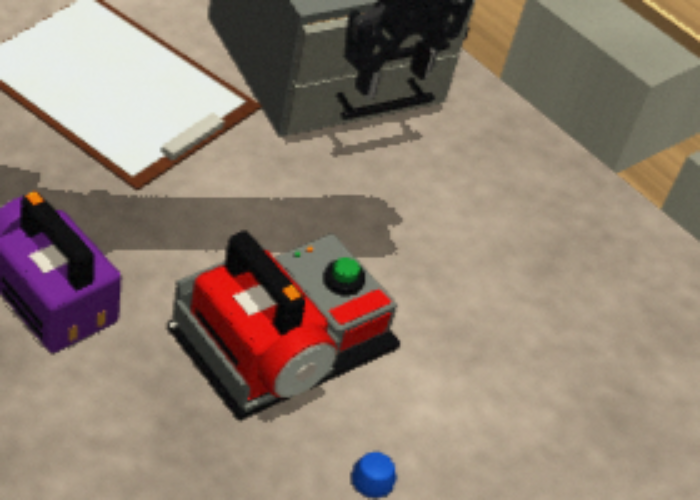

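The lamp sits home in the dock, handle within about 1 mm and at the right height, and the button is clear (crop 346,270). Now I press.

Run:
```python
from h import *
B=[.5462,.3624]
env.grip(0.0,40)
env.reach([*B,.22],tool(DY)); st()
env.movel([*B,.165],velocity=.08,stop_force=8); env.dwell(.2); st()
print(env.movel([*B,.139],velocity=.012,stop_force=17)); st()
for i in range(4): env.dwell(.25); st()
I,D=camera("scene"); cv2.imwrite("pics/s4.png",cv2.resize(I[60:260,250:530],None,fx=2.5,fy=2.5))
```

```text
t15.36 tcp [0.5464 0.3619 0.2195] F [0.9 0.7 0.3] T [-0.02  0.01 -0.01] open -0.0000 gf 0.0
t16.39 tcp [0.5465 0.3626 0.1656] F [0.5 0.4 0.5] T [-0.01 -0.04  0.02] open 0.0000 gf 0.0
True
t18.07 tcp [0.5462 0.3625 0.1443] F [-1.8 -2.5 11. ] T [-0.52  0.58  0.04] open 0.0002 gf 5.6
t18.32 tcp [0.5462 0.3625 0.1445] F [-3.1 -2.1 10. ] T [-0.52  0.59 -0.03] open -0.0001 gf 5.4
t18.57 tcp [0.5462 0.3625 0.1446] F [-2.7 -2.6 10.7] T [-0.47  0.61 -0.02] open 0.0002 gf 5.4
t18.82 tcp [0.5462 0.3625 0.1446] F [-2.7 -2.6 11.6] T [-0.49  0.6  -0.  ] open 0.0001 gf 5.4
t19.07 tcp [0.5462 0.3625 0.1445] F [-2.6 -2.1 11. ] T [-0.48  0.63 -0.02] open -0.0001 gf 5.4
```

View pics/s4.png

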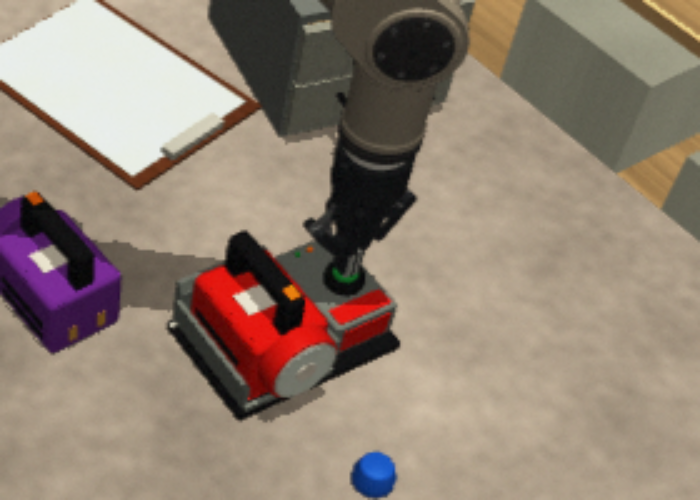

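The fingers hold the button down (crop 346,275) at about 11 N, roughly 7 mm in. I add a little margin, hold past three seconds and check.

Run:
```python
from h import *
print(env.movel([.5462,.3625,.1425],velocity=.006,stop_force=6)); st()
for i in range(4): env.dwell(1.0); s=st()
if 11<s["force"][2]<30 and s["tcp_pos"][2]<.146: print(job.job_done())
```

```text
False
t19.39 tcp [0.5463 0.3625 0.1439] F [-3.2 -2.5 11.9] T [-0.67  0.8  -0.03] open 0.0005 gf 5.8
t20.39 tcp [0.5463 0.3626 0.1439] F [-4.1 -3.1 11.2] T [-0.7   0.76 -0.03] open 0.0002 gf 5.8
t21.39 tcp [0.5463 0.3626 0.1439] F [-3.5 -2.7 11.5] T [-0.7   0.74  0.04] open 0.0000 gf 5.8
t22.39 tcp [0.5463 0.3626 0.1439] F [-3.1 -2.5 11.1] T [-0.7   0.76  0.03] open 0.0003 gf 5.8
t23.39 tcp [0.5463 0.3626 0.1439] F [-3.3 -2.9 11.2] T [-0.7   0.84  0.02] open -0.0004 gf 5.8
the job is handed in; nothing more can be done
None
```

The red lamp is home in the red-tagged dock, lens forward and released; its test button was held in for over 4 s at about 11 N (roughly 7 mm in) and is still held; the job is handed in, and its verdict was not shown to me.

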